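# Crank the marver stand up to its pointer

## Task

Take the loose crank off its wooden parking block, fit it fully down on the drive shaft of the little screw-jack stand so that it grips the shaft's cross pin, and wind the stand's table up until its top is level with the brass pointer. Turn the crank to feel for the fit, never leaning on it with more than about a kilogram while it is not home, wind gently, raise the table only with the crank, leave the pointer and the things lying round about where they are, and at the end let go of the crank and leave it on the shaft.

Things in the scene. Friction and masses are not known exactly. Their poses are not given: they have to be found in the camera images.
- jack: Small screw-jack stand fixed to the bench: grey base plate 185 x 130 x 14 mm (x -130 to +55 mm), two guide rods, on them a grey bridge 44 x 102 mm, top 135 mm above the bench. The upright screw stands at x = y = 0 (z = 0 on the bench); the table reaches out to the -x side. Only the screw's drive end is higher than 138 mm. Clockwise from above raises the table, 16 mm a turn.
- drive_seat (a point): On the screw's axis, centre of the top of its round collar (28 mm across), 142 mm above the bench; axes as the stand's. From here a round shaft 9 mm thick rises 26 mm, tapered over the last 6 mm. It turns stiffly (about 0.1 N m) and stays where it is left.
- table_edge (a point): Point on the top edge of the stand's table, on the table's +y side, beside the pointer; it goes up and down with the table. The table is a dark plate 85 x 70 x 10 mm and its whole flat top is at this height (about 49 to 59 mm above the bench at the start; it can go to 105 mm).
- pointer_tip (a point): Tip of the small brass pointer (blade 4 x 12 x 3 mm on a block 16 x 16 x 14 mm) clamped on a thin post beside the table; the middle of the blade's height. It marks the height for the table's top, about 77 to 93 mm above the bench; it stays put unless it is pushed.
- crank: Loose steel crank, 0.15 to 0.24 kg. Origin: centre of its hub's foot, z up the bore. Hub 30 x 30 x 30 mm with a square bore 12 x 12 mm, 30 mm deep. A flat arm 18 mm wide (30 to 38 mm above the foot) runs along +x to the handle, its axis 50 mm from the bore's; balance ball 20 mm across at x = -34, top 44 mm above the foot. It starts upright on the parking block.
- crank_grip: Upright black round handle sleeve of the crank, 22 mm in diameter and 60 mm long; origin at the centre of its lower end, 40 mm above the crank's foot, z up. It turns on the crank, rather stiffly (0.03 N m), so that a hand can hold it without turning while the crank goes round.
- holder: Parking block of the crank, fixed: pale wood 70 x 70 x 40 mm, origin at the centre of its underside. A plain steel pin 9 mm thick and 24 mm high stands on the middle of its top; the crank's foot rests on the block's top.
- jar: Small plastic jar with a white lid, 58 mm across and 61 mm high, origin under it: leave it alone.
- tin: Round pale tin, 62 mm across and 27 mm high, origin under it: leave it alone.
- bowl: Light metal bowl, 118 mm across and 51 mm high, origin under it: leave it alone.
- pin_mid (a point): Middle of the steel cross pin, 6 mm thick and 26 mm long, that goes level through the drive shaft 7 mm above the collar. Which way the pin points differs each time and is NOT told by this point, whose axes are the stand's: look or feel for it. It turns with the screw.
- crank_slot (a point): Middle of the slot's roof in the hub, 12 mm above the foot: a slot 12 mm wide and 12 mm high goes across the foot along the crank's x axis. It drops over the cross pin only within about 13 degrees of it (either way round); otherwise the foot stops on the pin, 10 mm above the collar. Fully down, the foot stands on the collar.
There are look-alikes about, which are no part of the job. Of the things like the crank, leave any that is blue; of the rest the larger one is meant.

How it is judged:
On the way, in this order (a step that is already met when the one before it is completed fails the run):
1. the crank is fully down on the drive shaft, its slot over the cross pin (horizontal distance between crank and drive_seat below 0.005 m and z of crank in the frame of drive_seat below 0.005 m and angle between crank's own z axis and vertical below 0.2 rad), for 0.2 s.
2. the table's top is level with the pointer while the crank is on the shaft (z of table_edge in the frame of pointer_tip between -0.002 and 0.002 m and horizontal distance between crank and drive_seat below 0.006 m and z of crank in the frame of drive_seat below 0.008 m), for 0.2 s.
At the end, for the whole second after the job is handed in: The table's top is within 2 mm of the pointer's height; the crank stands upright and at rest on the drive shaft, its foot at most 8 mm above the collar and within 6 mm of the axis, released (all of step 2 and angle between crank's own z axis and vertical below 0.2 rad and linear speed of crank below 0.02 m/s); the robot touches nothing.
It fails at once if the crank is wound or forced against the stand with more than 40 N (contact force between crank and jack above 40 N).
It fails at once if the crank is pressed on the shaft or the cross pin with more than 15 N while it is not yet down over the pin (foot more than 7 mm above the collar) (contact force between crank and jack above 15 N and z of crank in the frame of drive_seat above 0.007 m).
It fails at once if the robot itself pushes the stand with more than 5 N (contact force between any of the fingers, the arm and jack above 5 N).
It fails at once if the pointer is moved more than 2 mm (distance of pointer_tip from where it was at the start of the episode above 0.002 m).
It fails at once if a thing lying about is moved more than 20 mm (distance of any of jar, tin, bowl from where it was at the start of the episode above 0.02 m).
It also fails if it takes over 64 s, if anything falls off the work surface, if the arm or the gripper's body presses on something with over 40 N, if the wrist force passes 120 N, or if a joint passes its speed limit or range.

## Robot

A 6-joint arm with a two-finger parallel gripper is mounted at the origin on a cart in front of the work surface, level with it; the furniture and walls round the work are solid. World frame = base frame: x ahead of the robot, y to its left, z up, the work surface at z = 0. Lengths are in m, angles in rad, forces in N, time in s.
With the tool pointing down it reaches from about 0.325 to 0.85 m from the base axis. Payload 15.5 kg.
Tool frame: the origin (TCP) lies midway between the tips of the shut fingers; the grasp point (between the pads) lies 19 mm behind it (bot.grip_depth is the z of the grasp point in the tool frame, in m); z points along the fingers, y is the line along which they close (so a half turn about z gives the same grasp; the last joint's range is limited). The gripper opens to 91 mm and grips with 3 to 60 N. Pads are 32 mm wide; open, the fingers measure 118 mm over their backs; the gripper's body (76 mm by 178 mm) begins 60 mm behind the grasp point.
Start: joints at [1.018, 0.494, 1.345, -0, 1.302, -0.096], TCP at [0.276, 0.561, 0.214] pointing down, gripper open.
Joint ranges: [-2.91, 2.91], [-0.82, 2.16], [0.22, 2.67], [-1.22, 4.37], [0.12, 2.79], [-3.08, 3.08]. Speed limits (rad/s): [1.89, 1.89, 2.57, 3.01, 3.01, 3.01].

## Interface

Orientations are given as a unit quaternion [w, x, y, z].
In Python, from cell import bot, optics gives the robot as it stands.
- The arm moves only by the tool move_arm, never from a script. Its argument "steps" is a list of rows, each an object with "travel": the shift along the tool's x, y, z in units of 8 cm (1.0 is 8 cm), a list of three; "dr": the turn, a rotation vector about the tool's x, y, z in units of 180 degrees (1.0 is 180 degrees), a list of three; "gripper": the opening, from 0 (shut) to 1 (fully open). In form: [{"travel": [x, y, z], "dr": [ax, ay, az], "gripper": gripper}, ...]. A call has 1 to 20 rows; each row shifts and turns the commanded pose from where the row before left it, along the tool's axes as they then stand; what a row does not reach is not made up. A row lasts 1/8 s, in which the tool goes at most 62.5 mm and 10.7 degrees, less where a joint would pass 70% of its speed; a pose out of reach is approached as far as the arm can. A call with a number of a shift or a turn outside -1 to 1 is refused whole. A call with a gripper value outside its range is refused whole. The fingers move at their own pace and stop on an object; the grip force is fixed at half the most. Time passes only in rows, so rows that do not move let the fingers close. It gives the time, the measured TCP pose, the force, the opening and the grip force at its end, in the units of the state.
- bot.observe(): the state, without advancing time (a new reading comes with each control period).
- optics.read_camera(name): name is "scene" or "side" or "wrist"; returns a dict with "image" (480x640x3 uint8, red, green, blue), "range_z" (480x640 float32, m along the optical axis (not along the pixel's ray), 0 where there is no reading), "vfov" (degrees; the focal length in pixels is half the picture's height over the tangent of half this angle, whatever the lens; pixels are square), "cx", "cy" (the principal point, pixels), "dist" ([k1, k2, p1, p2, k3] as OpenCV has them; the pictures are not rectified), "rvec" (rotation vector, rad) and "tvec" (3), from world to camera coordinates, as OpenCV has them. Camera axes: x right, y down, z forward; pixel columns grow to the right and rows downward; lengths in m; the calibration is good to about 2 mm. A picture is of the moment at which its call begins.
- bot.job_done(): hands the job in; it is judged then, once.
The state is a dict: "time_s": time; "joint_pos": joint angles; "qd": joint speeds; "tau": joint torques, N m; "tool_pos": TCP position; "eef_rot": TCP orientation; "force": force on the tool from outside, world axes, zero at the start; "wrist_torque": the same for the moment, N m; "opening": finger opening in m; "finger_force": force on a finger pad.
Only numpy, scipy, OpenCV 4.12 (cv2) and the standard library are available. Lean on these libraries where they do the work, as an engineer would, in place of code of your own. Each camera call takes 0.05 s, during which the arm holds its last target. There are 200 camera calls.

## Working session

There is one attempt and no reset: what is moved stays moved. The work goes in short steps, Python scripts to look and compute and a tool call to move; the robot and the scene stay as the last step left them, time stands still between calls to the robot, and variables do not carry over. Pictures are saved under pics/ and viewed, at most 10 in all, crops included, and the job is handed in when it is done.

Besides the shell and the picture viewer there is one more tool, called after ">>>" by a JSON object that holds its "fn" and its "kwargs", one argument or row to a line. move_arm: Moves the arm, as the interface text tells. Shifts and turns lie within -1 to 1; 1 stands for 8 cm of shift or 180 degrees of turn. Its arguments: {"type":"object","properties":{"steps":{"type":"array","items":{"type":"object","properties":{"travel":{"type":"array","items":{"type":"number","minimum":-1,"maximum":1}},"dr":{"type":"array","items":{"type":"number","minimum":-1,"maximum":1}},"gripper":{"type":"number"}}}}},"required":["steps"]}

```bash
mkdir -p pics; ls; cat > h.py <<'E'
import numpy as np, cv2
from cell import bot, optics
def K(c):
    f=240/np.tan(np.radians(c["vfov"])/2); return np.array([[f,0,c["cx"]],[0,f,c["cy"]],[0,0,1.]])
def cloud(c):
    h,w=c["range_z"].shape
    u,v=np.meshgrid(np.arange(w),np.arange(h))
    p=cv2.undistortPoints(np.stack([u,v],-1).reshape(-1,1,2).astype(np.float64),K(c),np.array(c["dist"])).reshape(h,w,2)
    z=c["range_z"][...,None]; P=np.concatenate([p*z,z],-1)
    R=cv2.Rodrigues(np.array(c["rvec"],float))[0]
    return (P-np.array(c["tvec"]).reshape(3))@R
def ray(c,uv,z):
    p=cv2.undistortPoints(np.array(uv,float).reshape(-1,1,2),K(c),np.array(c["dist"])).reshape(-1,2)
    R=cv2.Rodrigues(np.array(c["rvec"],float))[0]; t=np.array(c["tvec"]).reshape(3)
    d=np.c_[p,np.ones(len(p))]@R; o=-R.T@t
    return o+d*((z-o[2])/d[:,2:3])
def save(n,im): cv2.imwrite(f"pics/{n}.png",im[...,::-1])
E
python3 - <<'E'
from h import *
import pickle
C={n:optics.read_camera(n) for n in("scene","side","wrist")}
pickle.dump(C,open("c0.pkl","wb"))
for n,c in C.items():
    save(n+"0",c["image"]); R=cv2.Rodrigues(np.array(c["rvec"],float))[0]; print(n,c["vfov"],c["dist"],-R.T@np.array(c["tvec"]).reshape(3),R[2])
o=bot.observe(); print({k:o[k] for k in("tool_pos","eef_rot","force","opening","time_s")})
E
```

```text
pics
scene 49.680406323780375 [0.01222848 0.         0.         0.         0.        ] [-0.09978672 -0.35404744  0.77391745] [ 0.67539667  0.36995608 -0.63794344]
side 52.69253977606939 [-0.07491497  0.          0.          0.          0.        ] [ 0.37260433 -0.88873813  0.58745375] [ 0.20588726  0.87607848 -0.43600106]
wrist 69.68318994952458 [-0.03602017  0.          0.          0.          0.        ] [0.19977376 0.59859642 0.38437593] [ 0.26547343 -0.13260259 -0.95495571]
{'tool_pos': array([0.27608721, 0.56038219, 0.2135011 ]), 'eef_rot': array([-1.40155931e-04,  2.26901421e-01,  9.73917625e-01, -4.29807804e-04]), 'force': array([-0.17178687, -0.31871072, -0.18339848]), 'opening': 0.09117341859048977, 'time_s': 0.15}
```

View pics/scene0.png

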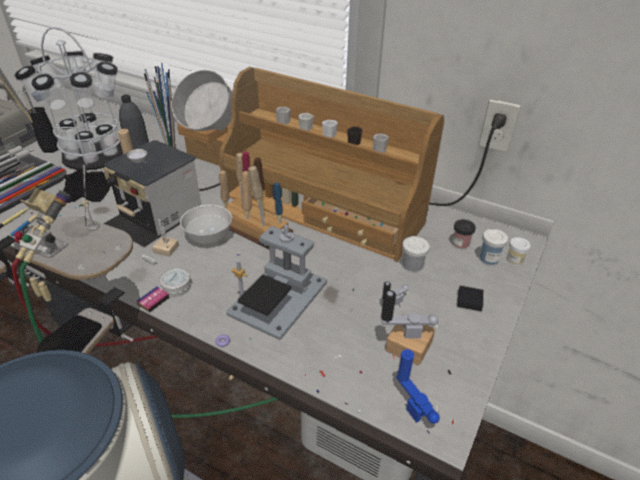

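View pics/side0.png

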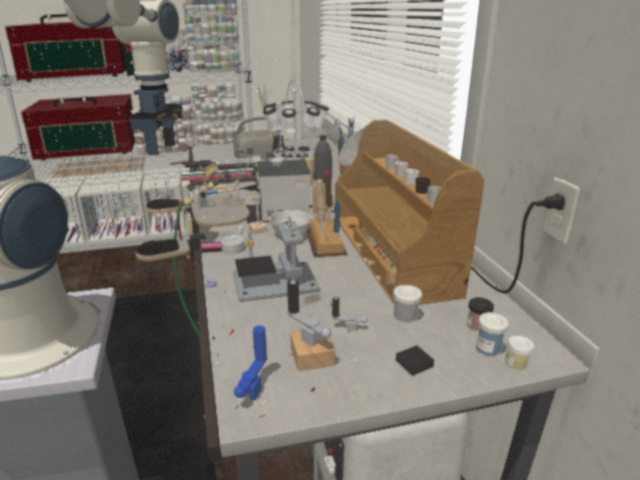

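The scene view shows the jack (drive end at about (287,232), table at (265,295), pointer at (239,270)). The grey crank sits on the wooden block at (412,325), with its black handle at (388,302). The small look-alike is behind it at (400,293) and the blue one is at (415,385). The side view agrees: handle (293,295), block (313,348), jack (280,260).

```bash
python3 - <<'E'
from h import *
import pickle
C=pickle.load(open("c0.pkl","rb"))
def st(name,P): print(name,len(P),np.round(np.median(P,0),4),np.round(np.percentile(P,3,axis=0),4),np.round(np.percentile(P,97,axis=0),4))
boxes={"scene":dict(handle=(378,275,398,325),crank=(380,305,445,345),block=(380,315,440,362),jack=(225,215,330,335),ptr=(228,255,250,290)),
"side":dict(handle=(285,272,302,316),crank=(285,310,335,350),block=(285,325,340,372),jack=(230,210,322,302),ptr=(242,232,258,262))}
for n in boxes:
    c=C[n];P=cloud(c);im=c["image"].astype(int);hsv=cv2.cvtColor(c["image"],cv2.COLOR_RGB2HSV).astype(int)
    def sel(b,m=None):
        x0,y0,x1,y1=boxes[n][b];M=np.zeros(im.shape[:2],bool);M[y0:y1,x0:x1]=1
        M&=c["range_z"]>0
        return M if m is None else M&m
    print(n)
    dark=im.max(2)<60
    h=P[sel("handle",dark&(P[...,2]>.05))]; st("handle",h)
    ring=h[(h[:,2]>.08)&(h[:,2]<.14)]; st("handle ring",ring)
    wood=(hsv[...,1]>80)&(hsv[...,0]<25)
    st("block",P[sel("block",wood)])
    wt=P[sel("block",wood&(abs(P[...,2]-.04)<.006))]; st("blocktop",wt)
    a=P[sel("crank",(hsv[...,1]<60)&(P[...,2]>.065)&(P[...,2]<.095)&(im.max(2)>80))]; st("arm",a)
    if len(a)>5:
        xy=a[:,:2]; u,s,v=np.linalg.svd(xy-xy.mean(0)); print("arm dir",v[0],np.degrees(np.arctan2(v[0][1],v[0][0])), "mean",xy.mean(0),s)
    j=P[sel("jack")]
    br=j[(j[:,2]>.130)&(j[:,2]<.139)]; st("bridge",br)
    if len(br)>10:
        r=cv2.minAreaRect((br[:,:2]*1000).astype(np.float32));print(r)
    st("shaft",j[(j[:,2]>.146)])
    tb=P[sel("jack",(im.max(2)<70)&(P[...,2]>.035)&(P[...,2]<.07))]; st("table",tb)
    if len(tb)>10: print(cv2.minAreaRect((tb[:,:2]*1000).astype(np.float32)))
    bp=P[sel("jack",(im.max(2)>70)&(abs(P[...,2]-.014)<.004))]; st("base",bp)
    if len(bp)>10: print(cv2.minAreaRect((bp[:,:2]*1000).astype(np.float32)))
    br=P[sel("ptr",(hsv[...,1]>100)&(P[...,2]>.03))]; st("ptr",br)
a=cv2.resize(C["scene"]["image"][205:345,215:335],None,fx=4.5,fy=4.2,interpolation=2)
save("jk",a)
E
```

```text
scene
handle 310 [ 0.5095 -0.1523  0.1163] [ 0.5061 -0.1604  0.0606] [ 0.6065 -0.1116  0.1413]
handle ring 258 [ 0.5091 -0.1534  0.1171] [ 0.5059 -0.1604  0.0865] [ 0.5165 -0.1427  0.1394]
block 918 [ 0.5173 -0.2011  0.0394] [ 0.507  -0.2295  0.008 ] [ 0.5652 -0.1632  0.0429]
blocktop 647 [ 0.5235 -0.2068  0.0404] [ 0.508  -0.2286  0.0358] [ 0.5665 -0.1638  0.0432]
arm 584 [ 0.5374 -0.1955  0.0788] [ 0.5094 -0.23    0.0675] [ 0.5617 -0.1496  0.0843]
arm dir [-0.5095102   0.86046462] 120.63120970308617 mean [ 0.53785697 -0.19395327] [0.6131067  0.14769922]
bridge 671 [0.5517 0.0769 0.1358] [0.5374 0.0387 0.1311] [0.5784 0.1352 0.1384]
((559.0159912109375, 88.41787719726562), (102.89219665527344, 46.36638259887695), 89.04199981689453)
shaft 66 [0.5577 0.0866 0.154 ] [0.5534 0.0771 0.1466] [0.5651 0.0993 0.1685]
table 1205 [0.472  0.0842 0.0589] [0.4353 0.0543 0.052 ] [0.5162 0.1182 0.0616]
((498.0234375, 87.4578857421875), (69.9014663696289, 129.086669921875), 89.83035278320312)
base 2199 [0.4923 0.058  0.0149] [0.431  0.0249 0.0108] [0.7637 0.2431 0.0175]
((598.7334594726562, 127.3121
[... 705 characters left out ...]
363]
bridge 373 [0.5542 0.0575 0.1352] [ 0.5132 -0.1629  0.1306] [0.5828 0.1287 0.1382]
((551.4842529296875, -13.510818481445312), (307.8229064941406, 51.1870002746582), 83.43659210205078)
shaft 41 [0.5621 0.0821 0.1566] [0.558  0.0731 0.1474] [0.5667 0.0865 0.1684]
table 561 [0.4792 0.0756 0.0579] [0.4428 0.0502 0.0523] [0.5167 0.1129 0.0601]
((480.1286315917969, 82.78406524658203), (69.34454345703125, 79.80228424072266), 88.6963882446289)
base 1946 [0.5091 0.0774 0.0142] [0.4374 0.0219 0.0107] [0.6439 0.5136 0.0172]
((553.7968139648438, 276.9205017089844), (524.5906982421875, 231.71580505371094), 87.29605102539062)
ptr 28 [0.4768 0.1342 0.0912] [0.4709 0.1264 0.0845] [0.4829 0.1435 0.0947]
```

View pics/jk.png

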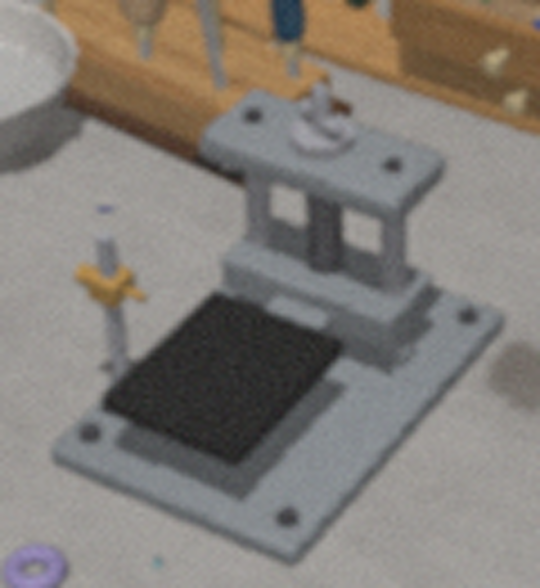

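The crop shows the drive shaft and cross pin at about (322,115) in the crop. The table and pointer are clear, and the stand is aligned with the world axes. Next I check for tall obstacles near it, before the first move.

```bash
python3 - <<'E'
from h import *
import pickle
C=pickle.load(open("c0.pkl","rb"))
P=np.concatenate([cloud(C[n])[C[n]["range_z"]>0] for n in("scene","side")])
for lo,hi in((.12,.16),(.16,.25),(.25,.4)):
  for y0 in np.arange(-.3,.6,.1):
    m=(P[:,2]>lo)&(P[:,2]<hi)&(P[:,1]>y0)&(P[:,1]<y0+.1)&(P[:,0]>.3)
    if m.sum()>5: print(lo,round(y0,2),m.sum(),np.round(np.percentile(P[m],[1,10,50],axis=0)[:,0],3))
E
```

```text
0.12 -0.3 1506 [1.035 1.038 1.041]
0.12 -0.2 1643 [0.507 0.514 1.04 ]
0.12 -0.1 2703 [0.756 0.762 0.858]
0.12 0.0 1899 [0.537 0.542 0.574]
0.12 0.1 870 [0.537 0.54  0.759]
0.12 0.2 1094 [0.66  0.666 0.698]
0.12 0.3 497 [0.675 0.68  0.766]
0.12 0.4 4059 [0.537 0.551 0.64 ]
0.12 0.5 2175 [0.409 0.544 0.648]
0.16 -0.3 3758 [1.032 1.036 1.04 ]
0.16 -0.2 2917 [0.959 0.97  1.038]
0.16 -0.1 5949 [0.802 0.828 0.901]
0.16 0.0 3779 [0.832 0.837 0.918]
0.16 0.1 2740 [0.836 0.838 0.897]
0.16 0.2 3104 [0.661 0.689 0.883]
0.16 0.3 1894 [0.701 0.841 0.904]
0.16 0.4 1675 [0.804 0.826 0.867]
0.16 0.5 1195 [0.306 0.602 0.966]
0.25 -0.3 7536 [1.033 1.037 1.04 ]
0.25 -0.2 6393 [0.972 1.031 1.04 ]
0.25 -0.1 7263 [0.835 0.875 1.039]
0.25 0.0 5601 [0.907 0.911 1.04 ]
0.25 0.1 4772 [0.908 0.912 1.024]
0.25 0.2 4762 [0.91  0.914 0.997]
0.25 0.3 3640 [0.91  0.915 0.995]
0.25 0.4 3411 [0.842 0.87  0.995]
0.25 0.5 2637 [0.302 0.984 0.997]
```

>>> {"fn": "move_arm", "kwargs": {
  "steps": [
    {"travel":[-0.483,-0.311,-0.037],"gripper":1},
    {"travel":[-0.483,-0.311,-0.037],"gripper":1},
    {"travel":[-0.483,-0.311,-0.037],"gripper":1},
    {"travel":[-0.483,-0.311,-0.037],"gripper":1},
    {"travel":[-0.483,-0.311,-0.037],"gripper":1},
    {"travel":[-0.483,-0.311,-0.037],"gripper":1},
    {"travel":[-0.483,-0.311,-0.037],"gripper":1},
    {"travel":[-0.483,-0.311,-0.037],"gripper":1},
    {"travel":[-0.483,-0.311,-0.037],"gripper":1},
    {"travel":[-0.483,-0.311,-0.037],"gripper":1},
    {"travel":[-0.483,-0.311,-0.037],"gripper":1},
    {"travel":[-0.483,-0.311,-0.037],"gripper":1},
    {"travel":[0,0,0],"gripper":1}
  ]
}}

```text
invalid input
```

```bash
python3 - <<'E'
from h import *
import pickle
c=optics.read_camera("wrist");pickle.dump(c,open("w1.pkl","wb"))
R=cv2.Rodrigues(np.array(c["rvec"],float))[0]
P,_=cv2.projectPoints(np.array([[.56,.087,.149]]),np.array(c["rvec"],float),np.array(c["tvec"],float),K(c),np.array(c["dist"]));print(P)
u,v=P.ravel().astype(int)
save("w1",c["image"]); x0,y0=max(u-60,0),max(v-45,0);print(x0,y0)
a=cv2.resize(c["image"][y0:y0+90,x0:x0+120],None,fx=6,fy=6,interpolation=2);save("w1c",a)
o=bot.observe();print(o["tool_pos"],o["eef_rot"],o["force"],o["time_s"],o["joint_pos"])
E
```

```text
[[[ 71.44611711 616.40961789]]]
11 571Traceback (most recent call last):
  File "<stdin>", line 8, in <module>
cv2.error: OpenCV(4.12.0) /io/opencv/modules/imgproc/src/resize.cpp:4208: error: (-215:Assertion failed) !ssize.empty() in function 'resize'
```

Every row probably needs "dr" as well.

>>> {"fn": "move_arm", "kwargs": {
  "steps": [
    {"travel":[-0.483,-0.311,-0.037],"dr":[0,0,0],"gripper":1},
    {"travel":[-0.483,-0.311,-0.037],"dr":[0,0,0],"gripper":1},
    {"travel":[-0.483,-0.311,-0.037],"dr":[0,0,0],"gripper":1},
    {"travel":[-0.483,-0.311,-0.037],"dr":[0,0,0],"gripper":1},
    {"travel":[-0.483,-0.311,-0.037],"dr":[0,0,0],"gripper":1},
    {"travel":[-0.483,-0.311,-0.037],"dr":[0,0,0],"gripper":1},
    {"travel":[-0.483,-0.311,-0.037],"dr":[0,0,0],"gripper":1},
    {"travel":[-0.483,-0.311,-0.037],"dr":[0,0,0],"gripper":1},
    {"travel":[-0.483,-0.311,-0.037],"dr":[0,0,0],"gripper":1},
    {"travel":[-0.483,-0.311,-0.037],"dr":[0,0,0],"gripper":1},
    {"travel":[-0.483,-0.311,-0.037],"dr":[0,0,0],"gripper":1},
    {"travel":[-0.483,-0.311,-0.037],"dr":[0,0,0],"gripper":1},
    {"travel":[0,0,0],"dr":[0,0,0],"gripper":1}
  ]
}}

```text
time_s: 1.82
tool_pos: [0.5616, 0.0854, 0.2494]
eef_rot: [0.0, 0.228, 0.974, -0.0]
force: [-0.7, 1.0, -0.4]
opening: 0.0915
finger_force: 0.0
```

```bash
cat > look.py <<'E'
from h import *
import pickle,sys
n=sys.argv[1]
c=optics.read_camera("wrist");pickle.dump(c,open(n+".pkl","wb"))
P,_=cv2.projectPoints(np.array([[.56,.087,.149]]),np.array(c["rvec"],float),np.array(c["tvec"],float),K(c),np.array(c["dist"]));print(P)
u,v=P.ravel().astype(int)
save(n,c["image"]); x0,y0=np.clip(u-60,0,520),np.clip(v-45,0,390);print(x0,y0)
a=cv2.resize(c["image"][y0:y0+90,x0:x0+120],None,fx=6,fy=6,interpolation=2);save(n+"c",a)
o=bot.observe();print(o["tool_pos"],o["eef_rot"],o["force"],o["time_s"],o["joint_pos"])
E
python3 look.py w2
```

```text
[[[318.86761326 239.8594322 ]]]
258 194
[0.56057709 0.08682969 0.24919556] [-1.49853384e-04  2.27971622e-01  9.73667765e-01 -1.23597185e-05] [0.33871339 0.38400954 0.12867113] 1.875 [ 4.83751938e-02  3.79062314e-01  1.44126795e+00  6.04560079e-05
  1.32155736e+00 -1.06244817e+00]
```

View pics/w2c.png

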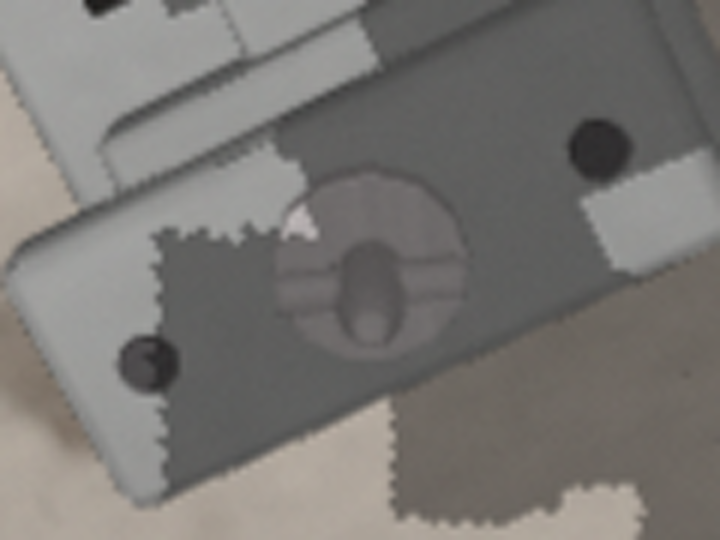

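The crop shows the collar, centred at about crop (370,265). The cross pin runs from about (283,291) to (463,277), and the shaft leans toward the bottom of the picture.

```bash
python3 - <<'E'
from h import *
import pickle
c=pickle.load(open("w2.pkl","rb"))
px=lambda p:(np.array(p,float)+.5)/6-.5+[258,194]
e=ray(c,[px((283,291)),px((463,277))],.149);print(e,np.linalg.norm(e[1]-e[0]),np.degrees(np.arctan2(*(e[1]-e[0])[1::-1])))
print(ray(c,[px((370,265))],.142), ray(c,[px((371,325))],.168))
r=ray(c,[px((150,363)),px((600,150))],.135);print(r,r.mean(0))
P=cloud(c);m=(abs(P[...,2]-.135)<.004);u,v=np.meshgrid(np.arange(640),np.arange(480));m&=np.hypot(P[...,0]-.56,P[...,1]-.087)<.07
q=P[m];print(len(q),q[:,2].mean(),cv2.minAreaRect((q[:,:2]*1000).astype(np.float32)))
m=(P[...,2]>.048)&(P[...,2]<.065)&(c["image"].max(2)<70);q=P[m]
if len(q): print("table",len(q),np.percentile(q,[5,50,95],axis=0))
# grasp: crank wrist view not yet
E
```

```text
[[0.55653606 0.07571985 0.149     ]
 [0.56573335 0.09874716 0.149     ]] 0.024796104420781825 68.22783490998587
[[0.56040716 0.08716608 0.142     ]] [[0.56065111 0.08712618 0.168     ]]
[[0.56138195 0.050793   0.135     ]
 [0.56156154 0.1229705  0.135     ]] [0.56147175 0.08688175 0.135     ]
4775 0.13510237411204704 ((560.9788208007812, 86.93785858154297), (102.0455551147461, 44.25537872314453), 89.98294830322266)
table 5875 [[0.44048497 0.05613189 0.05675151]
 [0.47716522 0.08816539 0.05805492]
 [0.51666093 0.11905375 0.05939644]]
```

>>> {"fn": "move_arm", "kwargs": {
  "steps": [
    {"travel":[-0.142,-0.484,0.02],"dr":[0,0,0],"gripper":1},
    {"travel":[-0.142,-0.484,0.02],"dr":[0,0,0],"gripper":1},
    {"travel":[-0.142,-0.484,0.02],"dr":[0,0,0],"gripper":1},
    {"travel":[-0.142,-0.484,0.02],"dr":[0,0,0],"gripper":1},
    {"travel":[-0.142,-0.484,0.02],"dr":[0,0,0],"gripper":1},
    {"travel":[-0.142,-0.484,0.02],"dr":[0,0,0],"gripper":1},
    {"travel":[0,0,0],"dr":[0,0,-0.053],"gripper":1},
    {"travel":[0,0,0],"dr":[0,0,-0.053],"gripper":1},
    {"travel":[0,0,0],"dr":[0,0,-0.053],"gripper":1},
    {"travel":[0,0,0],"dr":[0,0,-0.053],"gripper":1},
    {"travel":[0,0,0],"dr":[0,0,-0.053],"gripper":1},
    {"travel":[0,0,0],"dr":[0,0,-0.053],"gripper":1},
    {"travel":[0,0,0],"dr":[0,0,0],"gripper":1}
  ]
}}

```text
time_s: 3.5
tool_pos: [0.5185, -0.1496, 0.2398]
eef_rot: [-0.0, -0.267, 0.964, 0.0]
force: [0.0, 0.5, 0.7]
opening: 0.0912
finger_force: 0.0
```

```bash
python3 - <<'E'
from h import *
import pickle
c=optics.read_camera("wrist");pickle.dump(c,open("w3.pkl","wb"));save("w3",c["image"])
o=bot.observe();print(o["tool_pos"],o["eef_rot"],o["joint_pos"])
P=cloud(c);im=c["image"];ok=c["range_z"]>0
near=np.hypot(P[...,0]-.519,P[...,1]+.1515)<.03
for lo,hi in((.137,.145),(.09,.135)):
    m=ok&near&(P[...,2]>lo)&(P[...,2]<hi);q=P[m]
    if len(q): print(lo,len(q),q.mean(0),cv2.minEnclosingCircle((q[:,:2]*1000).astype(np.float32)))
hub=np.hypot(P[...,0]-.5445,P[...,1]+.1945)<.06
m=ok&hub&(abs(P[...,2]-.078)<.003);q=P[m];print("arm",len(q),q.mean(0),cv2.minAreaRect((q[:,:2]*1000).astype(np.float32)))
v=np.linalg.svd(q[:,:2]-q[:,:2].mean(0),full_matrices=False)[2][0];print(np.degrees(np.arctan2(v[1],v[0]))%180)
E
```

```text
[ 0.51852453 -0.14973963  0.2397698 ] [-1.10841143e-04 -2.65951704e-01  9.63986332e-01  1.74816547e-04] [-3.91878694e-01  3.47899978e-01  1.51983759e+00  1.46257707e-04
  1.27424473e+00 -2.50109989e+00]
0.137 513 [ 0.51761516 -0.15225311  0.14043092] ((518.04833984375, -151.89463806152344), 10.826565742492676)
0.09 270 [ 0.51088108 -0.15592851  0.11420458] ((518.0870971679688, -151.8940887451172), 10.982733726501465)
arm 1113 [ 0.53984345 -0.19141852  0.07851675] ((539.7151489257812, -188.77407836914062), (23.349977493286133, 101.10806274414062), 26.863462448120117)
119.96489781600772
```

View pics/w3.png

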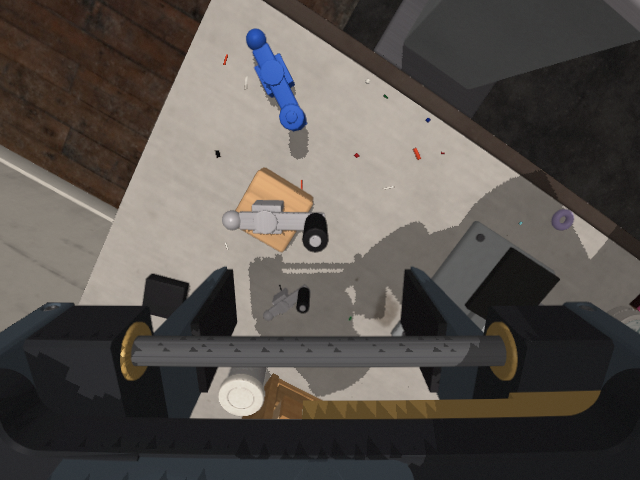

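The wrist view shows the handle top at (315,240), hub at (265,222), and the look-alike at (290,302), which is low and clear of the descent. I go down and grip.

>>> {"fn": "move_arm", "kwargs": {
  "steps": [
    {"travel":[0.02,-0.02,0.36],"dr":[0,0,0],"gripper":1},
    {"travel":[0,0,0.36],"dr":[0,0,0],"gripper":1},
    {"travel":[0,0,0.36],"dr":[0,0,0],"gripper":1},
    {"travel":[0,0,0.36],"dr":[0,0,0],"gripper":1},
    {"travel":[0,0,0.36],"dr":[0,0,0],"gripper":1},
    {"travel":[0,0,0],"dr":[0,0,0],"gripper":1},
    {"travel":[0,0,0],"dr":[0,0,0],"gripper":0},
    {"travel":[0,0,0],"dr":[0,0,0],"gripper":0},
    {"travel":[0,0,0],"dr":[0,0,0],"gripper":0},
    {"travel":[0,0,0],"dr":[0,0,0],"gripper":0},
    {"travel":[0,0,0],"dr":[0,0,0],"gripper":0},
    {"travel":[0,0,0],"dr":[0,0,0],"gripper":0},
    {"travel":[0,0,0],"dr":[0,0,0],"gripper":0}
  ]
}}

```text
time_s: 5.18
tool_pos: [0.5181, -0.1528, 0.0958]
eef_rot: [-0.0, -0.267, 0.964, 0.0]
force: [0.1, 0.4, 0.1]
opening: 0.0241
finger_force: 0.0
```

>>> {"fn": "move_arm", "kwargs": {
  "steps": [
    {"travel":[0,0,0],"dr":[0,0,0],"gripper":0},
    {"travel":[0,0,0],"dr":[0,0,0],"gripper":0},
    {"travel":[0,0,0],"dr":[0,0,0],"gripper":0}
  ]
}}

```text
time_s: 5.55
tool_pos: [0.5182, -0.1528, 0.0958]
eef_rot: [0.0, -0.267, 0.964, -0.0]
force: [-0.0, -0.2, 0.2]
opening: 0.0215
finger_force: 30.0
```

>>> {"fn": "move_arm", "kwargs": {
  "steps": [
    {"travel":[0,0,-0.1],"dr":[0,0,0],"gripper":0},
    {"travel":[0,0,-0.2],"dr":[0,0,0],"gripper":0},
    {"travel":[0,0,-0.3],"dr":[0,0,0],"gripper":0},
    {"travel":[0,0,-0.4],"dr":[0,0,0],"gripper":0},
    {"travel":[0,0,-0.4],"dr":[0,0,0],"gripper":0},
    {"travel":[0,0,-0.4],"dr":[0,0,0],"gripper":0},
    {"travel":[0,0,0],"dr":[0,0,0],"gripper":0}
  ]
}}

```text
time_s: 6.42
tool_pos: [0.5191, -0.1532, 0.2423]
eef_rot: [0.002, -0.267, 0.964, -0.001]
force: [-0.3, 0.4, -3.3]
opening: 0.0214
finger_force: 30.0
```

>>> {"fn": "move_arm", "kwargs": {
  "steps": [
    {"travel":[0,0,-0.05],"dr":[0,0,0.02],"gripper":0},
    {"travel":[0,0,-0.05],"dr":[0,0,0.04],"gripper":0},
    {"travel":[0,0,0],"dr":[0,0,0.05],"gripper":0},
    {"travel":[0,0,0],"dr":[0,0,0.05],"gripper":0},
    {"travel":[0,0,0],"dr":[0,0,0.05],"gripper":0},
    {"travel":[0,0,0],"dr":[0,0,0.04],"gripper":0},
    {"travel":[0,0,0],"dr":[0,0,0.029],"gripper":0},
    {"travel":[0,0,0],"dr":[0,0,0.01],"gripper":0},
    {"travel":[0.02,0.1,0],"dr":[0,0,0],"gripper":0},
    {"travel":[0.04,0.25,0],"dr":[0,0,0],"gripper":0},
    {"travel":[0.07,0.4,0],"dr":[0,0,0],"gripper":0},
    {"travel":[0.08,0.45,0],"dr":[0,0,0],"gripper":0},
    {"travel":[0.08,0.45,0],"dr":[0,0,0],"gripper":0},
    {"travel":[0.08,0.45,0],"dr":[0,0,0],"gripper":0},
    {"travel":[0.08,0.45,0],"dr":[0,0,0],"gripper":0},
    {"travel":[0.07,0.45,0],"dr":[0,0,0],"gripper":0},
    {"travel":[0.05,0.35,0],"dr":[0,0,0],"gripper":0},
    {"travel":[0.02,0.2,0],"dr":[0,0,0],"gripper":0},
    {"travel":[0.01,0.06,0],"dr":[0,0,0],"gripper":0},
    {"travel":[0,0,0],"dr":[0,0,0],"gripper":0}
  ]
}}

```text
time_s: 8.93
tool_pos: [0.5767, 0.1338, 0.2478]
eef_rot: [-0.0, 0.182, 0.983, -0.0]
force: [-0.3, 0.7, -2.8]
opening: 0.0217
finger_force: 30.0
```

```bash
cat > crank.py <<'E'
from h import *
import sys,pickle
n=sys.argv[1]
o=bot.observe();T=o["tool_pos"];print("tcp",T,o["eef_rot"],o["force"],o["time_s"])
S=np.array([.5607,.0870])
for cam in("scene","side","wrist"):
    c=optics.read_camera(cam);pickle.dump(c,open(f"{n}_{cam}.pkl","wb"));P=cloud(c);ok=(c["range_z"]>0)
    zf=T[2]-.0558
    if cam!="wrist":
        m=ok&(np.hypot(P[...,0]-S[0],P[...,1]-S[1])<.075)&(P[...,2]>zf-.004)&(P[...,2]<zf+.045)
    else: m=ok&(np.hypot(P[...,0]-S[0],P[...,1]-S[1])<.075)&(abs(P[...,2]-zf-.038)<.004)
    q=P[m]
    if len(q)<20: print(cam,len(q));continue
    # arm top plane
    t=P[ok&(np.hypot(P[...,0]-S[0],P[...,1]-S[1])<.06)&(abs(P[...,2]-zf-.038)<.005)]
    v=np.linalg.svd(t[:,:2]-t[:,:2].mean(0),full_matrices=False)[2][0]
    A=np.c_[t-t.mean(0)][:,:2];pl=np.linalg.lstsq(A,t[:,2]-t[:,2].mean(),rcond=None)[0]
    print(cam,len(q),"zrange",np.percentile(q[:,2],[2,98]),"arm",len(t),t.mean(0),"ang",np.degrees(np.arctan2(v[1],v[0]))%180,"slope deg",np.degrees(pl))
    ys,xs=np.where(m);x0,y0=max(int(xs.mean())-60,0),max(int(ys.mean())-45,0);print(x0,y0)
    save(f"{n}_{cam}",cv2.resize(c["image"][y0:y0+90,x0:x0+120],None,fx=5,fy=5,interpolation=2))
E
python3 crank.py a
```

```text
tcp [0.57669097 0.13380771 0.24777226] [-9.20350534e-05  1.82183088e-01  9.83264614e-01 -1.14360575e-04] [-0.33748908  0.70535984 -2.80069748] 8.925
scene 634 zrange [0.19520968 0.23626724] arm 344 [0.55502873 0.0910875  0.2309005 ] ang 68.3452252196207 slope deg [ 6.911299   -2.85079755]
221 158
side 341 zrange [0.19383159 0.23558428] arm 159 [0.56007741 0.08269573 0.23094375] ang 67.81199057753673 slope deg [-4.58609146  2.66420033]
228 150
wrist 3212 zrange [0.22669447 0.23385469] arm 3518 [0.5552273  0.08624185 0.2311367 ] ang 70.18442906082272 slope deg [ 6.0740148  -3.74038107]
171 234
```

```bash
cd pics; python3 -c "
import cv2,numpy as np
im=[cv2.imread(f'a_{n}.png') for n in('scene','side')]
w=cv2.imread('a_wrist.png')
cv2.imwrite('a_all.png',np.hstack([cv2.resize(i,(400,300)) for i in im]))"
```

```text
(no output)
```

View pics/a_all.png

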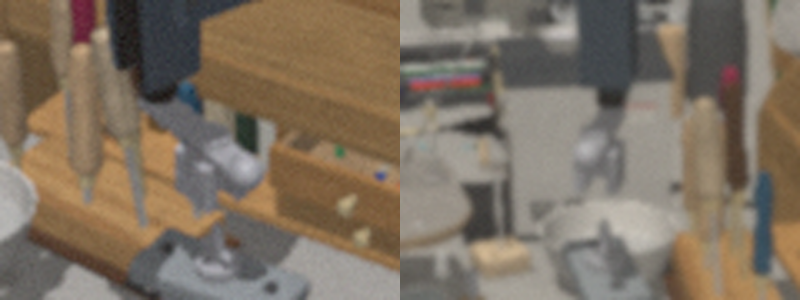

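The crops show the crank hanging over the shaft, roughly upright. Next I measure its tilt and bore position more closely.

```bash
cat > fit.py <<'E'
from h import *
import sys,pickle
def fit(n,T,ang=None,zt=None):
  for cam in("wrist","scene","side"):
    c=pickle.load(open(f"{n}_{cam}.pkl","rb"));P=cloud(c)[c["range_z"]>0]
    a=np.radians(ang);e=np.array([np.cos(a),np.sin(a)]);f=np.array([-e[1],e[0]])
    d=P[:,:2]-np.array(T[:2]);s=-d@e;l=d@f
    m=(s>15)if 0 else (s>.014)&(s<.066)&(abs(l)<.02)&(abs(P[:,2]-zt)<.008)
    L=np.c_[s,l,P[:,2]][m]
    best=None
    rng=np.random.default_rng(0)
    for _ in range(300):
        p=L[rng.choice(len(L),3,False)]
        nn=np.cross(p[1]-p[0],p[2]-p[0]);k=np.linalg.norm(nn)
        if k<1e-6: continue
        nn/=k
        if abs(nn[2])<.9: continue
        i=abs((L-p[0])@nn)<.0012
        if best is None or i.sum()>best.sum(): best=i
    Q=L[best];u=Q.mean(0);nn=np.linalg.svd(Q-u,full_matrices=False)[2][2];nn*=np.sign(nn[2])
    print(cam,len(L),len(Q),"tilt along arm %.1f roll %.1f"%tuple(np.degrees(nn[:2])),"z@hub",u[2]-(nn[0]*(.05-u[0])+nn[1]*(0-u[1]))/nn[2])
    for s0 in(.018,.024,.03,.036,.044,.05,.056,.062):
        k=abs(Q[:,0]-s0)<.003
        if k.sum()>5: print("  s %.3f l %.4f..%.4f  w %.1f"%(s0,*np.percentile(Q[k,1],[2,98]),1e3*np.ptp(np.percentile(Q[k,1],[2,98]))),end="")
    print()
    # ball and hub end extents along arm
    b=(s>.066)&(s<.105)&(abs(l)<.02)&(P[:,2]>zt-.03)&(P[:,2]<zt+.01);
    if b.sum()>20: print("  ball: s95 %.4f l %.4f zmax %.4f"%(np.percentile(s[b],98),np.median(l[b]),np.percentile(P[b,2],98)))
if __name__=="__main__": fit(sys.argv[1],eval(sys.argv[2]),float(sys.argv[3]),float(sys.argv[4]))
E
python3 fit.py a "[.5767,.1338]" 68.8 .231
```

```text
wrist 2272 1365 tilt along arm -7.2 roll 1.2 z@hub 0.2328813816238089
  s 0.018 l 0.0085..0.0092  w 0.8  s 0.024 l 0.0008..0.0091  w 8.3  s 0.030 l -0.0071..0.0087  w 15.9  s 0.036 l -0.0067..0.0087  w 15.4  s 0.044 l -0.0093..0.0110  w 20.3  s 0.050 l -0.0106..0.0120  w 22.6  s 0.056 l -0.0091..0.0110  w 20.0  s 0.062 l -0.0050..0.0060  w 11.0
  ball: s95 0.0907 l 0.0038 zmax 0.2362
scene 222 97 tilt along arm -5.0 roll 2.4 z@hub 0.23365824799714083
  s 0.018 l -0.0049..0.0108  w 15.7  s 0.024 l -0.0047..0.0105  w 15.2  s 0.030 l -0.0046..0.0093  w 13.9  s 0.044 l -0.0069..0.0129  w 19.8  s 0.050 l -0.0091..0.0134  w 22.4  s 0.056 l -0.0056..0.0124  w 18.0
  ball: s95 0.0924 l 0.0066 zmax 0.2366
side 85 45 tilt along arm -4.8 roll -0.9 z@hub 0.23286989287415397
  s 0.024 l -0.0075..0.0051  w 12.6  s 0.044 l -0.0111..0.0014  w 12.6  s 0.050 l -0.0121..0.0076  w 19.7  s 0.056 l -0.0105..0.0087  w 19.2
  ball: s95 0.0953 l -0.0036 zmax 0.2358
```

>>> {"fn": "move_arm", "kwargs": {
  "steps": [
    {"travel":[-0.035,0.006,0.05],"dr":[0,0,0],"gripper":0},
    {"travel":[0,0,0.1],"dr":[0,0,0],"gripper":0},
    {"travel":[0,0,0.08],"dr":[0,0,0],"gripper":0},
    {"travel":[0,0,0.04],"dr":[0,0,0],"gripper":0},
    {"travel":[0,0,0],"dr":[0,0,0],"gripper":0},
    {"travel":[0,0,0],"dr":[0,0,0],"gripper":0}
  ]
}}

```text
time_s: 9.82
tool_pos: [0.5798, 0.1335, 0.2264]
eef_rot: [0.0, 0.182, 0.983, 0.0]
force: [-0.5, 0.5, -2.7]
opening: 0.0214
finger_force: 30.0
```

```bash
python3 crank.py b; cd pics; python3 -c "
import cv2,numpy as np
cv2.imwrite('b_all.png',np.hstack([cv2.resize(cv2.imread(f'b_{n}.png'),(400,300)) for n in('scene','side')]))"; cd ..; python3 fit.py b "[.5795,.1333]" 68.8 .2095 | grep -v "^ *s 0.018xx"
```

```text
tcp [0.57975149 0.13347997 0.22643266] [1.59385181e-04 1.82276753e-01 9.83247252e-01 4.05790144e-05] [-0.51031147  0.52346717 -2.70229142] 9.825
scene 602 zrange [0.17446467 0.21459668] arm 326 [0.55772499 0.0901948  0.20955845] ang 68.23598911080295 slope deg [ 6.8074358  -3.07339198]
222 167
side 335 zrange [0.17216852 0.21453393] arm 163 [0.56357013 0.08248044 0.20964422] ang 67.27710435024127 slope deg [-5.92420803  2.85316266]
229 159
wrist 3190 zrange [0.20542466 0.21246869] arm 3531 [0.55833    0.08655599 0.20976485] ang 70.34363365522165 slope deg [ 5.94666431 -3.64732217]
171 234
wrist 2319 1312 tilt along arm -6.5 roll -1.3 z@hub 0.21133414046417065
  s 0.024 l -0.0004..0.0090  w 9.4  s 0.030 l -0.0072..0.0084  w 15.6  s 0.036 l -0.0075..0.0086  w 16.1  s 0.044 l -0.0090..0.0111  w 20.2  s 0.050 l -0.0103..0.0121  w 22.4  s 0.056 l -0.0090..0.0103  w 19.3  s 0.062 l -0.0041..0.0052  w 9.3
  ball: s95 0.0900 l 0.0037 zmax 0.2146
scene 219 92 tilt along arm -5.1 roll -0.7 z@hub 0.2124469169999986
  s 0.018 l -0.0052..0.0071  w 12.3  s 0.024 l -0.0053..0.0109  w 16.2  s 0.030 l -0.0044..0.0113  w 15.7  s 0.044 l -0.0077..0.0111  w 18.8  s 0.050 l -0.0082..0.0125  w 20.7  s 0.056 l -0.0050..0.0115  w 16.6
  ball: s95 0.0924 l 0.0062 zmax 0.2153
side 86 46 tilt along arm -5.2 roll -1.4 z@hub 0.21167275086776666
  s 0.018 l -0.0097..0.0050  w 14.8  s 0.024 l -0.0108..0.0018  w 12.7  s 0.044 l -0.0074..0.0072  w 14.7  s 0.050 l -0.0131..0.0085  w 21.5  s 0.056 l -0.0111..0.0078  w 18.9
  ball: s95 0.0947 l -0.0031 zmax 0.2147
```

View pics/b_all.png

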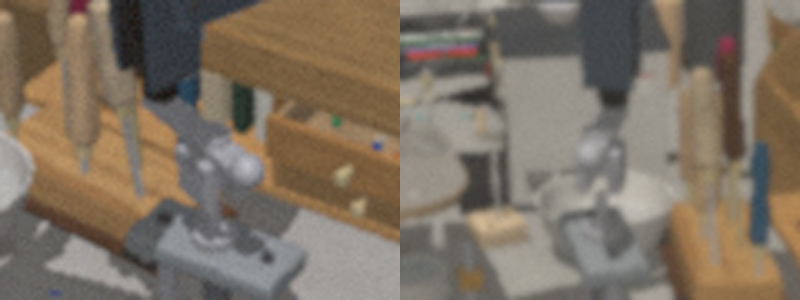

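The hub sits right over the shaft, with bore and axis within about 1 mm. I lower it slowly.

>>> {"fn": "move_arm", "kwargs": {
  "steps": [
    {"travel":[0,0,0.025],"dr":[0,0,0],"gripper":0},
    {"travel":[0,0,0.025],"dr":[0,0,0],"gripper":0},
    {"travel":[0,0,0.025],"dr":[0,0,0],"gripper":0},
    {"travel":[0,0,0],"dr":[0,0,0],"gripper":0}
  ]
}}

```text
time_s: 10.48
tool_pos: [0.5795, 0.1334, 0.22]
eef_rot: [-0.0, 0.182, 0.983, -0.0]
force: [0.0, -0.5, -2.5]
opening: 0.0214
finger_force: 30.0
```

>>> {"fn": "move_arm", "kwargs": {
  "steps": [
    {"travel":[0,0,0.025],"dr":[0,0,0],"gripper":0},
    {"travel":[0,0,0.025],"dr":[0,0,0],"gripper":0},
    {"travel":[0,0,0],"dr":[0,0,0],"gripper":0}
  ]
}}

```text
time_s: 10.85
tool_pos: [0.5795, 0.1334, 0.216]
eef_rot: [-0.0, 0.182, 0.983, -0.0]
force: [0.2, 0.6, -2.0]
opening: 0.0212
finger_force: 30.0
```

>>> {"fn": "move_arm", "kwargs": {
  "steps": [
    {"travel":[0,0,0.025],"dr":[0,0,0],"gripper":0},
    {"travel":[0,0,0.025],"dr":[0,0,0],"gripper":0},
    {"travel":[0,0,0.025],"dr":[0,0,0],"gripper":0},
    {"travel":[0,0,0],"dr":[0,0,0],"gripper":0}
  ]
}}

```text
time_s: 11.35
tool_pos: [0.5796, 0.1334, 0.2101]
eef_rot: [-0.0, 0.182, 0.983, -0.0]
force: [-0.3, -0.6, -3.0]
opening: 0.0215
finger_force: 30.0
```

>>> {"fn": "move_arm", "kwargs": {
  "steps": [
    {"travel":[0,0,0.02],"dr":[0,0,0],"gripper":0},
    {"travel":[0,0,0.015],"dr":[0,0,0],"gripper":0},
    {"travel":[0,0,0],"dr":[0,0,0],"gripper":0}
  ]
}}

```text
time_s: 11.72
tool_pos: [0.5796, 0.1334, 0.2073]
eef_rot: [-0.0, 0.182, 0.983, -0.0]
force: [-0.1, -0.4, -1.8]
opening: 0.0216
finger_force: 30.0
```

>>> {"fn": "move_arm", "kwargs": {
  "steps": [
    {"travel":[0,0,0.02],"dr":[0,0,0],"gripper":0},
    {"travel":[0,0,0],"dr":[0,0,0],"gripper":0}
  ]
}}

```text
time_s: 11.98
tool_pos: [0.5796, 0.1334, 0.2057]
eef_rot: [-0.0, 0.182, 0.983, -0.0]
force: [0.5, -0.4, -2.7]
opening: 0.0215
finger_force: 30.0
```

>>> {"fn": "move_arm", "kwargs": {
  "steps": [
    {"travel":[0,0,0.02],"dr":[0,0,0],"gripper":0},
    {"travel":[0,0,0.01],"dr":[0,0,0],"gripper":0},
    {"travel":[0,0,0],"dr":[0,0,0],"gripper":0}
  ]
}}

```text
time_s: 12.35
tool_pos: [0.5796, 0.1334, 0.2033]
eef_rot: [-0.0, 0.182, 0.983, -0.0]
force: [-0.7, -1.0, -2.2]
opening: 0.0213
finger_force: 30.0
```

>>> {"fn": "move_arm", "kwargs": {
  "steps": [
    {"travel":[0,0,0.02],"dr":[0,0,0],"gripper":0},
    {"travel":[0,0,0.01],"dr":[0,0,0],"gripper":0},
    {"travel":[0,0,0],"dr":[0,0,0],"gripper":0}
  ]
}}

```text
time_s: 12.72
tool_pos: [0.5796, 0.1334, 0.2009]
eef_rot: [-0.0, 0.182, 0.983, -0.0]
force: [0.9, -0.0, -1.8]
opening: 0.0217
finger_force: 30.0
```

>>> {"fn": "move_arm", "kwargs": {
  "steps": [
    {"travel":[0,0,0.02],"dr":[0,0,0],"gripper":0},
    {"travel":[0,0,0],"dr":[0,0,0],"gripper":0}
  ]
}}

```text
time_s: 12.98
tool_pos: [0.5796, 0.1334, 0.1993]
eef_rot: [-0.0, 0.182, 0.983, -0.0]
force: [-0.1, -0.1, -1.3]
opening: 0.0216
finger_force: 30.0
```

>>> {"fn": "move_arm", "kwargs": {
  "steps": [
    {"travel":[0,0,0.012],"dr":[0,0,0],"gripper":0},
    {"travel":[0,0,0],"dr":[0,0,0],"gripper":0}
  ]
}}

```text
time_s: 13.22
tool_pos: [0.5796, 0.1335, 0.1984]
eef_rot: [-0.0, 0.182, 0.983, -0.0]
force: [-0.2, 0.2, -1.9]
opening: 0.0213
finger_force: 30.0
```

>>> {"fn": "move_arm", "kwargs": {
  "steps": [
    {"travel":[0,0,0.01],"dr":[0,0,0],"gripper":0},
    {"travel":[0,0,0],"dr":[0,0,0],"gripper":0}
  ]
}}

```text
time_s: 13.48
tool_pos: [0.5798, 0.1335, 0.1978]
eef_rot: [0.0, 0.182, 0.983, 0.0]
force: [-0.0, 1.0, 1.2]
opening: 0.0215
finger_force: 30.0
```

The foot is on the collar: contact came at a TCP height of 0.1978, which puts the foot at 0.142. I ease off slightly and begin to wind clockwise.

>>> {"fn": "move_arm", "kwargs": {
  "steps": [
    {"travel":[0,0,-0.004],"dr":[0,0,0],"gripper":0},
    {"travel":[0,0,0],"dr":[0,0,0],"gripper":0},
    {"travel":[-0.1085,-0.0095,0],"dr":[0,0,0],"gripper":0},
    {"travel":[-0.1052,-0.0282,0],"dr":[0,0,0],"gripper":0},
    {"travel":[-0.0987,-0.046,0],"dr":[0,0,0],"gripper":0}
  ]
}}

```text
time_s: 14.1
tool_pos: [0.601, 0.1178, 0.1979]
eef_rot: [-0.0, 0.182, 0.983, 0.0]
force: [-4.3, 1.0, -1.7]
opening: 0.0213
finger_force: 30.0
```

>>> {"fn": "move_arm", "kwargs": {
  "steps": [
    {"travel":[-0.0892,-0.0625,0],"dr":[0,0,0],"gripper":0},
    {"travel":[-0.077,-0.077,0],"dr":[0,0,0],"gripper":0},
    {"travel":[-0.0625,-0.0892,0],"dr":[0,0,0],"gripper":0}
  ]
}}

```text
time_s: 14.48
tool_pos: [0.6112, 0.094, 0.1979]
eef_rot: [-0.0, 0.182, 0.983, 0.0]
force: [-2.6, 2.7, -3.2]
opening: 0.0215
finger_force: 30.0
```

>>> {"fn": "move_arm", "kwargs": {
  "steps": [
    {"travel":[-0.046,-0.0987,0],"dr":[0,0,0],"gripper":0},
    {"travel":[-0.0282,-0.1052,0],"dr":[0,0,0],"gripper":0},
    {"travel":[-0.0095,-0.1085,0],"dr":[0,0,0],"gripper":0}
  ]
}}

```text
time_s: 14.85
tool_pos: [0.6083, 0.0683, 0.198]
eef_rot: [0.0, 0.182, 0.983, 0.0]
force: [-1.4, 3.2, -3.7]
opening: 0.0217
finger_force: 30.0
```

>>> {"fn": "move_arm", "kwargs": {
  "steps": [
    {"travel":[0.0095,-0.1085,0],"dr":[0,0,0],"gripper":0},
    {"travel":[0.0282,-0.1052,0],"dr":[0,0,0],"gripper":0},
    {"travel":[0.046,-0.0987,0],"dr":[0,0,0],"gripper":0},
    {"travel":[0.0625,-0.0892,0],"dr":[0,0,0],"gripper":0},
    {"travel":[0.077,-0.077,0],"dr":[0,0,0],"gripper":0},
    {"travel":[0.0892,-0.0625,0],"dr":[0,0,0],"gripper":0},
    {"travel":[0.0987,-0.046,0],"dr":[0,0,0],"gripper":0},
    {"travel":[0.1052,-0.0282,0],"dr":[0,0,0],"gripper":0},
    {"travel":[0.1085,-0.0095,0],"dr":[0,0,0],"gripper":0}
  ]
}}

```text
time_s: 15.98
tool_pos: [0.5432, 0.0396, 0.1982]
eef_rot: [0.0, 0.182, 0.983, -0.001]
force: [3.3, -4.6, 0.6]
opening: 0.0215
finger_force: 30.0
```

>>> {"fn": "move_arm", "kwargs": {
  "steps": [
    {"travel":[0.1085,0.0095,0],"dr":[0,0,0],"gripper":0},
    {"travel":[0.1052,0.0282,0],"dr":[0,0,0],"gripper":0},
    {"travel":[0.0987,0.046,0],"dr":[0,0,0],"gripper":0},
    {"travel":[0.0892,0.0625,0],"dr":[0,0,0],"gripper":0},
    {"travel":[0.077,0.077,0],"dr":[0,0,0],"gripper":0},
    {"travel":[0.0625,0.0892,0],"dr":[0,0,0],"gripper":0},
    {"travel":[0.046,0.0987,0],"dr":[0,0,0],"gripper":0},
    {"travel":[0.0282,0.1052,0],"dr":[0,0,0],"gripper":0},
    {"travel":[0.0095,0.1085,0],"dr":[0,0,0],"gripper":0}
  ]
}}

```text
time_s: 17.1
tool_pos: [0.5139, 0.1052, 0.1979]
eef_rot: [-0.001, 0.182, 0.983, -0.0]
force: [-3.9, -2.6, 3.7]
opening: 0.0217
finger_force: 30.0
```

>>> {"fn": "move_arm", "kwargs": {
  "steps": [
    {"travel":[-0.0095,0.1085,0],"dr":[0,0,0],"gripper":0},
    {"travel":[-0.0282,0.1052,0],"dr":[0,0,0],"gripper":0},
    {"travel":[-0.046,0.0987,0],"dr":[0,0,0],"gripper":0},
    {"travel":[-0.0625,0.0892,0],"dr":[0,0,0],"gripper":0},
    {"travel":[-0.077,0.077,0],"dr":[0,0,0],"gripper":0},
    {"travel":[-0.0892,0.0625,0],"dr":[0,0,0],"gripper":0},
    {"travel":[-0.0987,0.046,0],"dr":[0,0,0],"gripper":0},
    {"travel":[-0.1052,0.0282,0],"dr":[0,0,0],"gripper":0},
    {"travel":[-0.1085,0.0095,0],"dr":[0,0,0],"gripper":0},
    {"travel":[0,0,0],"dr":[0,0,0],"gripper":0}
  ]
}}

```text
time_s: 18.35
tool_pos: [0.5806, 0.133, 0.1979]
eef_rot: [0.0, 0.183, 0.983, 0.0]
force: [0.3, 2.6, 1.1]
opening: 0.0218
finger_force: 30.0
```

```bash
cat > lvl.py <<'E'
from h import *
import pickle,sys
n=sys.argv[1]
o=bot.observe();print(o["tool_pos"],o["force"],o["time_s"])
out=[]
for cam in("scene","side","wrist"):
    c=optics.read_camera(cam);pickle.dump(c,open(f"{n}_{cam}.pkl","wb"));P=cloud(c);im=c["image"].astype(int)
    hsv=cv2.cvtColor(c["image"],cv2.COLOR_RGB2HSV).astype(int);ok=c["range_z"]>0
    t=ok&(im.max(2)<75)&(P[...,2]>.045)&(P[...,2]<.11)&(P[...,0]>.44)&(P[...,0]<.51)&(P[...,1]>.06)&(P[...,1]<.118)
    b=ok&(hsv[...,1]>110)&(hsv[...,0]<30)&(np.hypot(P[...,0]-.475,P[...,1]-.135)<.035)&(P[...,2]>.06)&(P[...,2]<.12)
    q=P[t];p=P[b]
    print(cam,"table",len(q),np.median(q,0) if len(q) else "", "near edge z",np.median(q[q[:,1]>.10,2]) if len(q) else "")
    if len(p)>5:
        print("   brass",len(p),np.median(p,0))
        for y0 in np.arange(.112,.16,.004):
            s=p[(p[:,1]>=y0)&(p[:,1]<y0+.004)]
            if len(s)>2: print("   y%.3f n%d x %.3f z %.4f..%.4f med %.4f"%(y0,len(s),np.median(s[:,0]),s[:,2].min(),s[:,2].max(),np.median(s[:,2])))
E
python3 lvl.py l1
```

```text
[0.58058649 0.13304711 0.19793722] [0.33243768 2.64488821 1.08762062] 18.35
scene table 754 [0.47307545 0.08826287 0.07455894] near edge z 0.07464048172570545
   brass 57 [0.47008021 0.14013798 0.09026727]
   y0.128 n3 x 0.473 z 0.0882..0.0906 med 0.0887
   y0.136 n23 x 0.472 z 0.0838..0.0959 med 0.0898
   y0.140 n9 x 0.468 z 0.0842..0.0948 med 0.0903
   y0.144 n9 x 0.468 z 0.0836..0.0967 med 0.0907
   y0.148 n6 x 0.469 z 0.0900..0.0952 med 0.0933
   y0.156 n3 x 0.473 z 0.0865..0.0916 med 0.0888
side table 359 [0.47489719 0.08804097 0.07350885] near edge z 0.07342177514176768
   brass 19 [0.47780689 0.13577103 0.09011915]
   y0.128 n3 x 0.479 z 0.0890..0.0901 med 0.0892
   y0.132 n11 x 0.475 z 0.0862..0.0939 med 0.0907
   y0.136 n5 x 0.482 z 0.0848..0.0910 med 0.0901
wrist table 6106 [0.47351857 0.08949843 0.07346551] near edge z 0.07350108054862904
   brass 501 [0.47675758 0.14690688 0.09218539]
   y0.124 n20 x 0.476 z 0.0866..0.0888 med 0.0879
   y0.128 n26 x 0.476 z 0.0847..0.0892 med 0.0877
   y0.132 n34 x 0.476 z 0.0865..0.0942 med 0.0886
   y0.136 n76 x 0.479 z 0.0845..0.0948 med 0.0933
   y0.140 n44 x 0.481 z 0.0873..0.0953 med 0.0929
   y0.144 n81 x 0.478 z 0.0865..0.0947 med 0.0932
   y0.148 n106 x 0.476 z 0.0848..0.0954 med 0.0926
   y0.152 n66 x 0.476 z 0.0860..0.0931 med 0.0902
   y0.156 n47 x 0.476 z 0.0868..0.0925 med 0.0902
```

The table is now at about 73.5 mm and the blade's middle at about 86.3 mm (its top at 87.8). I wind another 270° and then re-measure.

>>> {"fn": "move_arm", "kwargs": {
  "steps": [
    {"travel":[-0.1085,-0.0095,0],"dr":[0,0,0],"gripper":0},
    {"travel":[-0.1052,-0.0282,0],"dr":[0,0,0],"gripper":0},
    {"travel":[-0.0987,-0.046,0],"dr":[0,0,0],"gripper":0},
    {"travel":[-0.0892,-0.0625,0],"dr":[0,0,0],"gripper":0},
    {"travel":[-0.077,-0.077,0],"dr":[0,0,0],"gripper":0},
    {"travel":[-0.0625,-0.0892,0],"dr":[0,0,0],"gripper":0},
    {"travel":[-0.046,-0.0987,0],"dr":[0,0,0],"gripper":0},
    {"travel":[-0.0282,-0.1052,0],"dr":[0,0,0],"gripper":0},
    {"travel":[-0.0095,-0.1085,0],"dr":[0,0,0],"gripper":0},
    {"travel":[0.0095,-0.1085,0],"dr":[0,0,0],"gripper":0},
    {"travel":[0.0282,-0.1052,0],"dr":[0,0,0],"gripper":0},
    {"travel":[0.046,-0.0987,0],"dr":[0,0,0],"gripper":0},
    {"travel":[0.0625,-0.0892,0],"dr":[0,0,0],"gripper":0},
    {"travel":[0.077,-0.077,0],"dr":[0,0,0],"gripper":0},
    {"travel":[0.0892,-0.0625,0],"dr":[0,0,0],"gripper":0},
    {"travel":[0.0987,-0.046,0],"dr":[0,0,0],"gripper":0},
    {"travel":[0.1052,-0.0282,0],"dr":[0,0,0],"gripper":0},
    {"travel":[0.1085,-0.0095,0],"dr":[0,0,0],"gripper":0}
  ]
}}

```text
time_s: 20.75
tool_pos: [0.5433, 0.0397, 0.1982]
eef_rot: [0.0, 0.182, 0.983, -0.0]
force: [2.1, -3.5, -0.1]
opening: 0.0215
finger_force: 30.0
```

>>> {"fn": "move_arm", "kwargs": {
  "steps": [
    {"travel":[0.1085,0.0095,0],"dr":[0,0,0],"gripper":0},
    {"travel":[0.1052,0.0282,0],"dr":[0,0,0],"gripper":0},
    {"travel":[0.0987,0.046,0],"dr":[0,0,0],"gripper":0},
    {"travel":[0.0892,0.0625,0],"dr":[0,0,0],"gripper":0},
    {"travel":[0.077,0.077,0],"dr":[0,0,0],"gripper":0},
    {"travel":[0.0625,0.0892,0],"dr":[0,0,0],"gripper":0},
    {"travel":[0.046,0.0987,0],"dr":[0,0,0],"gripper":0},
    {"travel":[0.0282,0.1052,0],"dr":[0,0,0],"gripper":0},
    {"travel":[0.0095,0.1085,0],"dr":[0,0,0],"gripper":0},
    {"travel":[0,0,0],"dr":[0,0,0],"gripper":0}
  ]
}}

```text
time_s: 22.0
tool_pos: [0.5145, 0.1056, 0.1979]
eef_rot: [-0.001, 0.182, 0.983, 0.0]
force: [-5.6, 1.3, 5.1]
opening: 0.0214
finger_force: 30.0
```

```bash
python3 lvl.py l2; python3 - <<'E'
from h import *
import pickle
ims=[]
for cam,p in(("scene",(.474,.125,.088)),("side",(.474,.125,.088))):
    c=pickle.load(open(f"l2_{cam}.pkl","rb"))
    u,v=cv2.projectPoints(np.array([p]),np.array(c["rvec"],float),np.array(c["tvec"],float),K(c),np.array(c["dist"]))[0].ravel().astype(int)
    ims.append(cv2.resize(c["image"][v-20:v+20,u-20:u+20],(400,400),interpolation=cv2.INTER_CUBIC));print(cam,u-20,v-20)
save("l2",np.hstack(ims))
E
```

```text
[0.51447377 0.1055611  0.1979065 ] [-5.59525698  1.32369868  5.09983314] 22.0
scene table 772 [0.47369004 0.08878542 0.08648948] near edge z 0.08653997086667467
   brass 62 [0.46987082 0.14032238 0.090323  ]
   y0.132 n9 x 0.473 z 0.0867..0.0943 med 0.0897
   y0.136 n19 x 0.474 z 0.0831..0.0956 med 0.0904
   y0.140 n11 x 0.468 z 0.0833..0.0954 med 0.0892
   y0.144 n9 x 0.468 z 0.0853..0.0946 med 0.0907
   y0.148 n7 x 0.469 z 0.0837..0.0964 med 0.0921
   y0.152 n3 x 0.472 z 0.0874..0.0929 med 0.0916
   y0.156 n3 x 0.472 z 0.0877..0.0914 med 0.0891
side table 354 [0.47462845 0.08865539 0.08546293] near edge z 0.08537877281618253
   brass 18 [0.47544517 0.13433849 0.08884217]
   y0.132 n12 x 0.475 z 0.0843..0.0940 med 0.0891
   y0.136 n3 x 0.476 z 0.0881..0.0908 med 0.0891
wrist table 5761 [0.47329592 0.08947181 0.08547122] near edge z 0.0854422994071312
   brass 423 [0.47444865 0.14555759 0.09229981]
   y0.124 n16 x 0.476 z 0.0868..0.0894 med 0.0879
   y0.128 n22 x 0.476 z 0.0864..0.0893 med 0.0878
   y0.132 n35 x 0.476 z 0.0861..0.0934 med 0.0902
   y0.136 n90 x 0.474 z 0.0850..0.0951 med 0.0932
   y0.140 n36 x 0.470 z 0.0834..0.0949 med 0.0930
   y0.144 n49 x 0.471 z 0.0841..0.0953 med 0.0933
   y0.148 n81 x 0.475 z 0.0879..0.0952 med 0.0929
   y0.152 n58 x 0.475 z 0.0866..0.0926 med 0.0906
   y0.156 n36 x 0.475 z 0.0881..0.0923 med 0.0905
scene 226 255
side 228 225
```

View pics/l2.png

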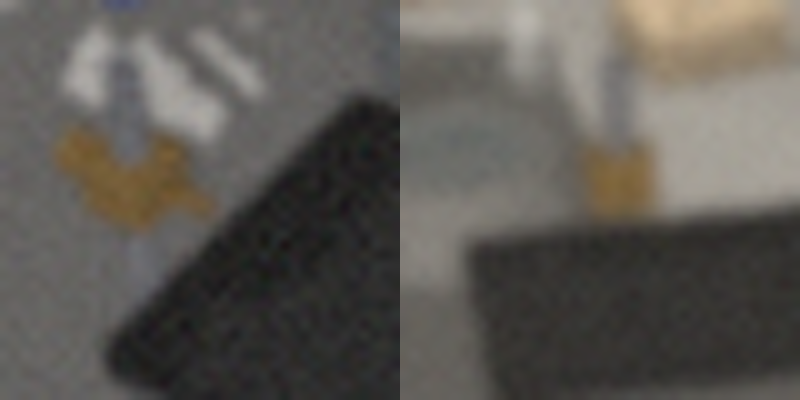

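The crops show the table edge just below the blade. The wrist depth gives table 85.45 mm, blade top 87.8 mm and block top 93.3 mm, so the blade's middle is at 86.3 mm. About 0.85 mm remains, which is roughly 20°.

>>> {"fn": "move_arm", "kwargs": {
  "steps": [
    {"travel":[-0.0095,0.1085,0],"dr":[0,0,0],"gripper":0},
    {"travel":[-0.0282,0.1052,0],"dr":[0,0,0],"gripper":0},
    {"travel":[0,0,0],"dr":[0,0,0],"gripper":0},
    {"travel":[0,0,0],"dr":[0,0,0],"gripper":0}
  ]
}}

```text
time_s: 22.65
tool_pos: [0.5238, 0.1197, 0.198]
eef_rot: [-0.0, 0.182, 0.983, 0.0]
force: [-3.6, 3.1, 2.6]
opening: 0.0215
finger_force: 30.0
```

```bash
python3 lvl.py l3 | grep -A4 -E "wrist|^\[|table"; python3 - <<'E'
from h import *
import pickle
for n in("l1","l2","l3"):
    c=pickle.load(open(n+"_wrist.pkl","rb"));P=cloud(c);hsv=cv2.cvtColor(c["image"],cv2.COLOR_RGB2HSV)
    b=(c["range_z"]>0)&(hsv[...,1]>110)&(hsv[...,0]<30)
    p=P[b]
    for nm,y0,y1 in(("blade",.123,.133),("block",.136,.15)):
        m=(abs(p[:,0]-.476)<.012)&(p[:,1]>y0)&(p[:,1]<y1)&(p[:,2]>.07)&(p[:,2]<.1);print(n,nm,m.sum(),np.histogram(p[m,2],np.arange(.080,.098,.001))[0],np.percentile(p[m,1],[0,100]))
E
```

```text
[0.52376845 0.11967865 0.19798256] [-3.59613994  3.14034975  2.60901619] 22.65
scene table 772 [0.47441779 0.08868541 0.08738316] near edge z 0.08750693560737668
   brass 59 [0.46975926 0.13900658 0.09010941]
   y0.132 n4 x 0.475 z 0.0877..0.0923 med 0.0891
   y0.136 n25 x 0.471 z 0.0835..0.0949 med 0.0898
   y0.140 n8 x 0.468 z 0.0833..0.0935 med 0.0900
--
side table 352 [0.47436696 0.0875319  0.08640682] near edge z 0.08637053930356414
   brass 23 [0.47577233 0.13505919 0.0893551 ]
   y0.128 n3 x 0.477 z 0.0863..0.0887 med 0.0883
   y0.132 n12 x 0.474 z 0.0852..0.0919 med 0.0897
   y0.136 n6 x 0.476 z 0.0828..0.0932 med 0.0915
wrist table 5839 [0.47319298 0.08944398 0.08636465] near edge z 0.0863597047297915
   brass 427 [0.47474097 0.14674304 0.09232943]
   y0.124 n17 x 0.476 z 0.0872..0.0890 med 0.0883
   y0.128 n21 x 0.476 z 0.0868..0.0895 med 0.0879
   y0.132 n29 x 0.476 z 0.0871..0.0939 med 0.0895
l1 blade 53 [ 0  0  0  0  1  0  8 25 18  1  0  0  0  0  0  0  0] [0.12450252 0.13280833]
l1 block 259 [  0   0   0   0   1   1   2   1   2   1   4  19  75 126  25   2   0] [0.13601681 0.14999702]
l2 blade 44 [ 0  0  0  0  0  0  4 21 16  3  0  0  0  0  0  0  0] [0.12489975 0.13298547]
l2 block 224 [ 0  0  0  1  1  3  3  3  0  6  4 12 62 98 28  3  0] [0.13602297 0.14999301]
l3 blade 42 [ 0  0  0  0  0  0  3 16 21  2  0  0  0  0  0  0  0] [0.12503784 0.13271575]
l3 block 226 [ 0  0  0  0  2  2  1  2  1  4  2 13 63 99 37  0  0] [0.13606355 0.14997193]
```

The table (86.4 mm) is level with the blade's middle (86.3–86.5 mm). I release and rise.

>>> {"fn": "move_arm", "kwargs": {
  "steps": [
    {"travel":[0,0,0],"dr":[0,0,0],"gripper":0.6},
    {"travel":[0,0,0],"dr":[0,0,0],"gripper":0.6},
    {"travel":[0,0,0],"dr":[0,0,0],"gripper":0.6},
    {"travel":[0,0,0],"dr":[0,0,0],"gripper":0.6},
    {"travel":[0,0,0],"dr":[0,0,0],"gripper":0.6},
    {"travel":[0,0,-0.1],"dr":[0,0,0],"gripper":0.6},
    {"travel":[0,0,-0.3],"dr":[0,0,0],"gripper":0.6},
    {"travel":[0,0,-0.4],"dr":[0,0,0],"gripper":0.6},
    {"travel":[0,0,-0.4],"dr":[0,0,0],"gripper":0.6},
    {"travel":[0,0,-0.3],"dr":[0,0,0],"gripper":0.6},
    {"travel":[0,0,0],"dr":[0,0,0],"gripper":0.6}
  ]
}}

```text
time_s: 24.18
tool_pos: [0.5248, 0.1197, 0.3202]
eef_rot: [0.002, 0.182, 0.983, 0.001]
force: [-0.7, -0.1, 0.2]
opening: 0.0548
finger_force: 0.0
```

```bash
python3 lvl.py l4 | grep -A3 -E "wrist|^\[|table"; python3 - <<'E'
from h import *
import pickle
print(bot.observe()["opening"])
c=pickle.load(open("l4_wrist.pkl","rb"));P=cloud(c);m=(np.hypot(P[...,0]-.5607,P[...,1]-.087)<.075)&(P[...,2]>.172)&(c["range_z"]>0)
q=P[m];print(np.percentile(q,[1,50,99],axis=0)); 
h=q[q[:,2]>.236];print("handle top",cv2.minEnclosingCircle((h[:,:2]*1000).astype(np.float32)) if len(h) else "", h[:,2].mean() if len(h) else "")
im=c["image"].copy();save("end",im)
E
```

```text
[0.52484692 0.11969088 0.3201927 ] [-0.73879721 -0.11230378  0.22635209] 24.175
scene table 768 [0.47357483 0.08835121 0.08739313] near edge z 0.08729785026112147
   brass 62 [0.47006215 0.13921974 0.09037623]
   y0.132 n6 x 0.476 z 0.0871..0.0931 med 0.0883
   y0.136 n23 x 0.473 z 0.0806..0.0950 med 0.0909
--
side table 360 [0.47505534 0.08793616 0.08635704] near edge z 0.08624737124664227
   brass 17 [0.47633572 0.13453716 0.08925208]
   y0.132 n7 x 0.478 z 0.0873..0.0928 med 0.0894
   y0.136 n7 x 0.476 z 0.0832..0.0937 med 0.0907
wrist table 3013 [0.47380363 0.08941086 0.08635336] near edge z 0.08632535987586118
   brass 216 [0.47503485 0.14640428 0.0923054 ]
   y0.124 n8 x 0.476 z 0.0870..0.0887 med 0.0881
   y0.128 n11 x 0.476 z 0.0860..0.0904 med 0.0880
0.054801217140653
[[0.48620347 0.05348822 0.17924342]
 [0.49559044 0.10694513 0.42588498]
 [0.58007785 0.15055326 0.44342981]]
handle top ((519.2481689453125, 99.31945037841797), 53.747772216796875) 0.4107328145813439
```

View pics/end.png

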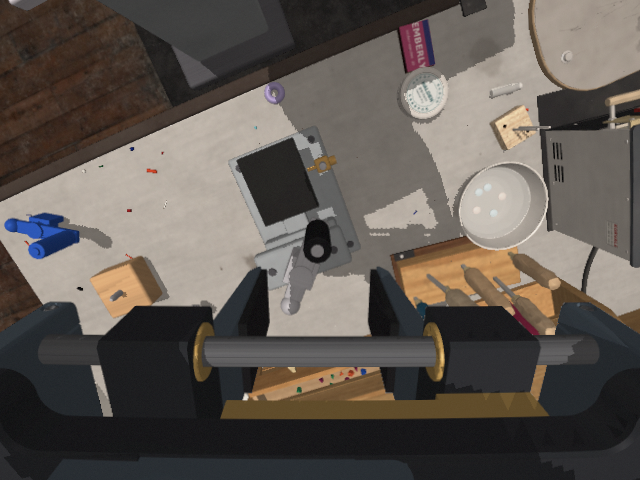

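The crank stands free on the shaft, with its handle at (318,243). The table is level with the pointer at (322,163), and nothing is in contact with the robot.

```bash
python3 -c "
from cell import bot
print(bot.job_done())"
```

```text
the job is handed in; nothing more can be done
None
```

The job is handed in, with no verdict shown: the crank is fully down on the shaft over its cross pin and released, and the table's top measures within about 0.2 mm of the middle of the pointer's blade (86.35 mm against 86.3–86.5 mm).

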